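# Mount the lens carrier on the blocker and poise the blocking tool over the lens

### The job

Fit the lens carrier onto the blocker: lower its plate over the two locating pins until it lies flush, and only then let go of it. Then take the blue blocking tool from the rack, lift it over the screen and hold it upright and still about 10 mm above the lens, centred on the lens's red dot and with its oblong foot in line with the carrier plate, not touching it: finish there, still holding the tool. Do not touch the screen, and leave the orange tool, the bottle, the jar and the spectacles where they are.

Things in the scene. Friction and masses are not known exactly. Their poses are not given: they have to be found in the camera images.
- carrier_center (a point): Loose lens carrier, 0.3 kg, on a black mat 4 mm thick: aluminium plate 150x40x8 mm, on it a black chuck 56x48x30 mm (x, y, z), lens on top. Point: middle of the chuck, 23 mm above the plate's underside. x along the plate, z up. Grip the chuck's y faces, 48 mm apart; they stand 4 mm out beyond the plate, 8 to 38 mm above its underside. 10 mm through holes at x = +58 and -58 mm, y = 0. Same after half a turn.
- lens_top (a point): Top of the clear greenish domed lens (44 mm across, 5 mm high) fixed on the carrier's chuck, marked by a 6 mm red dot on a white line along the plate: 20 mm above carrier_center, 43 mm above the plate's underside. Moves with the carrier; same axes.
- seat (a point): Blocker, a fixed low white machine: its flat grey table (170x120 mm) is 45 mm up. Point: table top, half-way between two brass pins at x = +58 and -58 mm, y = 0, 8 mm thick, 18 mm tall, top 7 mm tapered. z up. It reaches 95 mm to -x, 165 mm to +x, 80 mm to the sides; console at x 112 to 162 mm, 76 mm over the bench. Carrier seats, underside here, long axis along x, either way round.
- block_blue_center (a point): Blue blocking tool, loose, 0.1 kg, upright on a grey rack (70x170 mm, 12 mm high; two tools about 100 mm apart). White oblong foot 40x28x12 mm (x, y, z), on it a blue upright bar 26x18 mm (x, y), 12 to 70 mm above the underside. Point: on its axis, 40 mm above the underside. x along the foot, z up. Grip the bar across its 18 mm (y faces). Same after half a turn.
- block_blue_foot (a point): Centre of the underside of the blue tool's foot, 40 mm below block_blue_center; same axes.
- block_orange_center (a point): Orange blocking tool of the same shape on the other place of the same rack (loose; leave alone); point 40 mm above its underside.
- screen_top (a point): Middle of the top edge of a fixed upright dust screen, white with a blue top edge, standing between the carrier and rack on one side and the blocker on the other: 300 mm long along its x, 12 mm thick, top 100 mm above the bench; z up. Two feet under it are 50 mm wide (y) and 10 mm high.
- cleaner_center (a point): White bottle with a blue band, 52 mm across and 130 mm tall, loose, standing on the bench (leave alone); its middle.
- jar_center (a point): White jar with green cap, 56 mm across and 55 mm tall, loose (leave alone); its middle.
- spectacles_center (a point): Green spectacles standing upside down on the bench, 130 mm wide (y), 44 mm high, with the temples reaching 130 mm along +x (leave alone); the point is the middle of the front.
Mind the look-alikes: they are no part of the job. Leave any purple or yellow look-alike of the part that bears carrier_center alone.

How it is judged:
By the outcome, as a careful person would: the job done as asked, in the order asked, and still so for the second after the job is handed in, while the arm keeps its last pose, push and grip.
It also fails if it takes over 61 s, if anything falls off the work surface, if the arm or the gripper's body presses on something with over 40 N, if the wrist force passes 120 N, or if a joint passes its speed limit or range.

### The arm

A 6-joint arm with a two-finger parallel gripper is mounted at the origin on the work surface. World frame = base frame: x ahead of the robot, y to its left, z up, the work surface at z = 0. Lengths are in m, angles in rad, forces in N, time in s.
With the tool pointing down it reaches from about 0.375 to 0.9 m from the base axis. Payload 3.1 kg.
Tool frame: the origin (TCP) lies midway between the tips of the shut fingers; the grasp point (between the pads) lies 19 mm behind it; z points along the fingers, y is the line along which they close (so a half turn about z gives the same grasp; the last joint's range is limited). The gripper opens to 87 mm and grips with 3 to 60 N. Pads are 19 mm wide; open, the fingers measure 117 mm over their backs; the gripper's body (75 mm by 190 mm) begins 51 mm behind the grasp point.
Start: joints at [0.931, 0.527, 1.433, -0, 1.181, -0.178], TCP at [0.278, 0.56, 0.202] pointing down, gripper open.
Joint ranges: [-3.08, 3.08], [-0.75, 2.2], [0.22, 2.44], [-1.43, 4.57], [0, 2.65], [-2.85, 2.85]. Speed limits (rad/s): [2.79, 2.79, 3.14, 3.14, 3.14, 3.14].

### API

Orientations are given as a unit quaternion [x, y, z, w].
In Python, from cell import bot gives the robot as it stands.
- The arm moves only by the shell command python3 -m jog 'ROWS' [OPENING] [FORCE]. ROWS is JSON, a list of rows, each a list of 6 numbers: the shift along the world's x, y, z scaled (see below), then the turn, a rotation vector about the world's x, y, z scaled (see below). In form: [[dx, dy, dz, ax, ay, az], ...]. A call has 1 to 12 rows; each row shifts and turns the commanded pose from where the row before left it; what a row does not reach is not made up. The controller multiplies each number of a shift by 10 cm and each number of a turn by 45 degrees. A row lasts 1/8 s, in which the tool goes at most 62.5 mm and 10.7 degrees, less where a joint would pass 70% of its speed; a pose out of reach is approached as far as the arm can. A call with a number of a shift or a turn outside -1 to 1 is refused whole. A call with a gripper value outside its range is refused whole. OPENING is the closure, from -1 (fully open) to 1 (shut), set as the call begins (- or left out, the last holds). The fingers move at their own pace and stop on an object; FORCE is the grip in N (left out, the last holds). Time passes only in rows, so rows that do not move let the fingers close. It gives the time, the measured TCP pose, the force, the opening and the grip force at its end, in the units of the state.
- bot.get_state(): the state, without advancing time (a new reading comes with each control period).
- bot.grab_frame(name): name is "side" or "top"; returns a dict with "pixels" (384x512x3 uint8, red, green, blue), "fovy" (degrees; the focal length in pixels is half the picture's height over the tangent of half this angle, whatever the lens; pixels are square), "cx", "cy" (the principal point, pixels), "D" ([k1, k2, p1, p2, k3] as OpenCV has them; the pictures are not rectified), "pose" (4x4, takes a point from camera to world coordinates). Camera axes: x right, y down, z forward; pixel columns grow to the right and rows downward; lengths in m; the calibration is good to about 2 mm. A picture is of the moment at which its call begins. There is no depth.
- bot.finish_job(): hands the job in; it is judged then, once.
Trained networks look in the newest picture that a camera, given by its name, has taken for a name from the list of things; names that differ only in an ending like _2 or _b are one class to them, and where a whole thing is asked for, a point or a joint stands for the part that bears it (a point fixed in the world has none). Each returns a list of dicts, best first, with "conf" (0 to 1); they miss things now and then, are a little off and sometimes report something else, mostly with a low value. They report only what shows in the picture. A call takes as long as a camera call. They do not tell look-alikes from the thing itself.
- bot.cut_out(target, camera): "pixels" (384x512 bool, what is visible of it).
- bot.spot_point(target, camera): "at" ([x, y, z] in m, in world coordinates, good to about 4 mm: a listed point, or the origin of a listed thing).
The state is a dict: "time_s": time; "joints": joint angles; "joint_velocities": joint speeds; "effort": joint torques, N m; "tool_pos": TCP position; "eef_rot": TCP orientation; "force": force on the tool from outside, world axes, zero at the start; "wrist_torque": the same for the moment, N m; "gripper_width": opening from 0.0 (shut) to 1.0 (fully open); "finger_force": force on a finger pad.
Only numpy, scipy, OpenCV 4.12 (cv2) and the standard library are available. Lean on these libraries where they do the work, as an engineer would, in place of code of your own. Each camera call takes 0.05 s, during which the arm holds its last target. There are 200 camera calls.

## Working session

There is one attempt and no reset: what is moved stays moved. The work goes in short steps, Python scripts to look and compute and a shell command to move; the robot and the scene stay as the last step left them, time stands still between calls to the robot, and variables do not carry over. Pictures are saved under pics/ and viewed, at most 10 in all, crops included, and the job is handed in when it is done.

```bash
ls; mkdir -p pics; cat > h.py <<'E'
import numpy as np,cv2
from cell import bot
def frame(n,save=None):
    f=bot.grab_frame(n)
    if save: cv2.imwrite('pics/'+save,cv2.cvtColor(f['pixels'],cv2.COLOR_RGB2BGR))
    return f
def K(f):
    F=192/np.tan(np.radians(f['fovy'])/2); return np.array([[F,0,f['cx']],[0,F,f['cy']],[0,0,1]])
def proj(f,P):
    T=np.linalg.inv(np.array(f['pose'])); P=np.atleast_2d(np.array(P,float))
    return cv2.projectPoints(P,cv2.Rodrigues(T[:3,:3])[0],T[:3,3],K(f),np.array(f['D'],float))[0][:,0]
def onz(f,uv,z):
    uv=np.array(uv,float).reshape(-1,1,2)
    n=cv2.undistortPoints(uv,K(f),np.array(f['D'],float))[:,0]
    T=np.array(f['pose']); d=np.c_[n,np.ones(len(n))]@T[:3,:3].T
    return T[:3,3]+d*((z-T[2,3])/d[:,2])[:,None]
E
python3 - <<'E'
from h import *
np.set_printoptions(precision=4,suppress=True)
for c in('side','top'):
    f=frame(c,c+'0.png'); print(c,f['fovy'],np.array(f['pose'])[:3,3],np.array(f['pose'])[:3,2])
    for t in ['carrier_center','lens_top','seat','block_blue_center','block_orange_center','screen_top','cleaner_center','jar_center','spectacles_center']:
        print(t,[(np.round(d['at'],3).tolist(),round(d['conf'],2)) for d in bot.spot_point(t,c)[:3]])
print(bot.get_state())
E
```

```text
pics
side 49.954923169342784 [0.4583 0.8762 0.8932] [ 0.0934 -0.6634 -0.7424]
carrier_center [([0.616, 0.22, 0.027], 0.95), ([0.752, 0.387, 0.024], 0.83), ([0.487, 0.408, 0.024], 0.76)]
lens_top [([0.618, 0.22, 0.047], 0.82), ([0.749, 0.386, 0.042], 0.79), ([0.491, 0.406, 0.049], 0.65)]
seat [([0.587, -0.262, 0.047], 0.69)]
block_blue_center [([0.428, 0.126, 0.053], 0.74)]
block_orange_center [([0.42, 0.227, 0.054], 0.49)]
screen_top [([0.558, -0.035, 0.101], 0.79)]
cleaner_center [([0.773, -0.019, 0.062], 0.84)]
jar_center [([0.362, -0.114, 0.023], 0.89)]
spectacles_center [([0.75, 0.212, 0.025], 0.79)]
top 56.94220381784021 [0.3453 0.1521 1.2024] [ 0.1985  0.0012 -0.9801]
carrier_center [([0.561, 0.584, 0.024], 0.95), ([0.752, 0.384, 0.022], 0.84), ([0.618, 0.217, 0.028], 0.78)]
lens_top [([0.619, 0.222, 0.045], 0.96), ([0.558, 0.587, 0.047], 0.94), ([0.485, 0.412, 0.039], 0.82)]
seat []
block_blue_center [([0.432, 0.126, 0.051], 0.54)]
block_orange_center [([0.419, 0.229, 0.054], 0.62)]
screen_top [([0.56, -0.039, 0.101], 0.88)]
cleaner_center [([0.772, -0.017, 0.065], 0.63)]
jar_center [([0.364, -0.112, 0.029], 0.52)]
spectacles_center [([0.755, 0.212, 0.02], 0.51)]
{'time_s': 1.0, 'joints': array([ 0.9315,  0.5275,  1.4327,  0.    ,  1.1814, -0.1785]), 'joint_velocities': array([-0.0009,  0.0025, -0.0008, -0.0016, -0.0003,  0.0013]), 'effort': array([ -0.0001, -44.0017, -17.6991,   0.0634,   0.0504,  -0.    ]), 'tool_pos': array([0.2779, 0.5598, 0.2018]), 'eef_rot': array([ 0.2284,  0.9736, -0.    , -0.    ]), 'force': array([ 0.9146,  0.0956, -0.5784]), 'wrist_torque': array([-0.0266, -0.0006, -0.0154]), 'finger_force': 0.0, 'gripper_width': 1.0025772060760432}
```

View pics/top0.png

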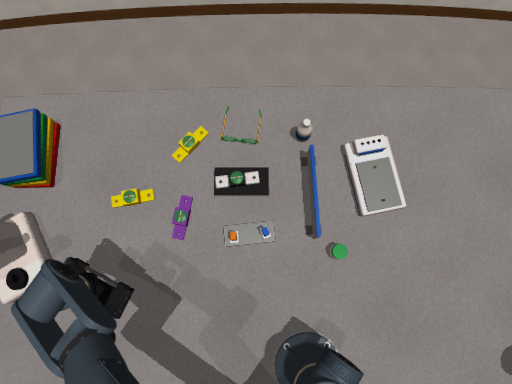

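View pics/side0.png

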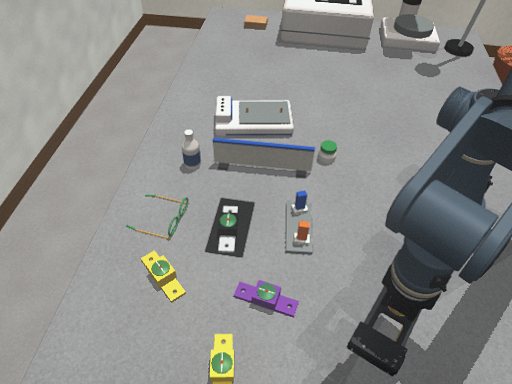

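The real carrier (silver) is on the black mat at top (237,179); the blocker is at top (376,178), the screen at (315,190), the blue tool at (265,231) and orange at (233,236). The yellow and purple ones are look-alikes. Next I'll crop for finer angles.

```bash
python3 - <<'E'
from h import *
t=cv2.imread('pics/top0.png');s=cv2.imread('pics/side0.png')
def c(i,x,y,w=80,h=60): return cv2.resize(i[y:y+h,x:x+w],(400,300),interpolation=cv2.INTER_CUBIC)
cv2.imwrite('pics/crops.png',np.vstack([np.hstack([c(t,205,155),c(t,338,146)]),np.hstack([c(s,195,195),c(s,213,85)])]))
cv2.imwrite('pics/tool.png',np.hstack([c(t,215,210),c(s,270,180,100,75)]))
E
```

```text
(no output)
```

View pics/crops.png

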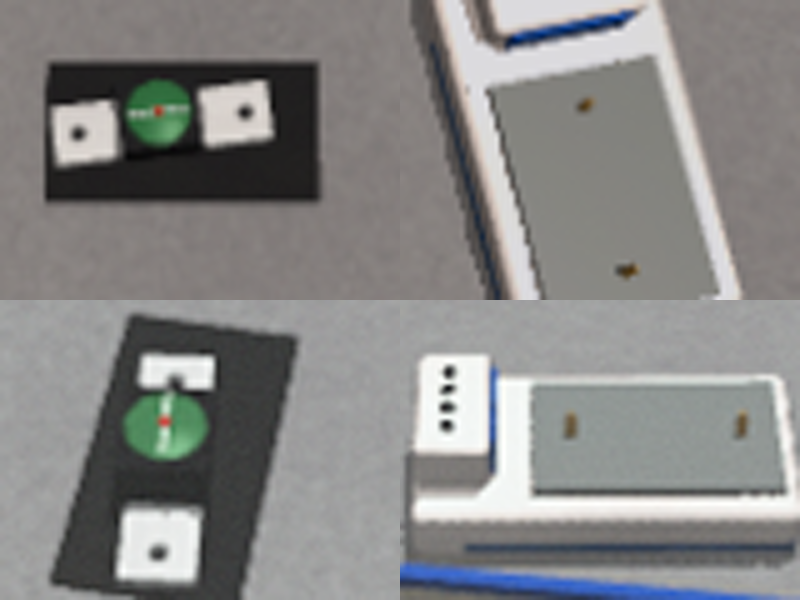

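View pics/tool.png

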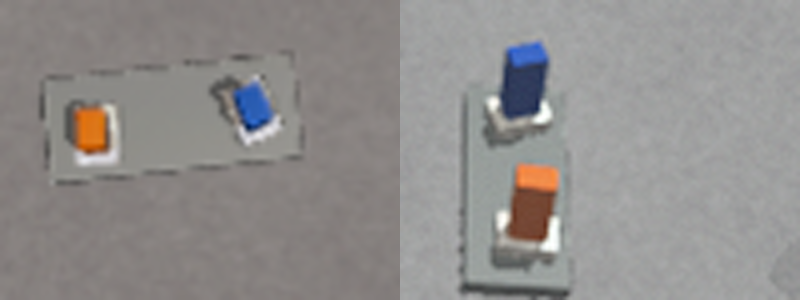

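Holes, dot, pins and tool tops are clear (crop: holes (78,133),(246,112), dot (158,111); pins (585,104),(626,270)).

```bash
python3 - <<'E'
from h import *
np.set_printoptions(precision=4,suppress=True)
t=frame('top');s=frame('side')
def q(f,x0,y0,k,pts,z,n):
    P=onz(f,[((a+.5)/k-.5+x0,(b+.5)/k-.5+y0) for a,b in pts],z)
    print(n,P[:,:2].tolist() if 0 else P[:,:2].round(4).tolist(), end=' ')
    if len(P)>1:
        d=P[0]-P[1];print('mid',P[:2].mean(0)[:2].round(4),'len',round(np.hypot(*d[:2]),4),'ang',np.degrees(np.arctan2(d[1],d[0])).round(2))
    else:print()
q(t,205,155,5,[(78,133),(246,112)],.012,'holes top')
q(t,205,155,5,[(158,111)],.047,'dot top')
q(s,195,195,5,[(165,122)],.047,'dot side')
q(s,195,195,5,[(158,252),(175,82)],.012,'holes side')
q(t,338,146,5,[(185,104),(226,270)],.054,'pins top')
q(s,213,85,5,[(170,125),(341,125)],.054,'pins side')
q(s,270,180,4,[(126,55)],.082,'blue side')
for f,n in((t,'top'),(s,'side')):
    p=f['pixels'].astype(int)
    for col,m in(('blue',(p[...,2]>p[...,0]+60)&(p[...,2]>140)),):
        mm=np.zeros_like(m); 
        if n=='top': mm[215:250,250:285]=m[215:250,250:285]
        else: mm[185:220,290:312]=m[185:220,290:312]
        ys,xs=np.nonzero(mm); P=onz(f,np.c_[xs,ys],.082)[:,:2].astype(np.float32)
        print(n,len(P),P.mean(0),cv2.minAreaRect(P*1000))
for c in('top','side'):
    f=t if c=='top' else s
    print(c,'screen',end='')
    p=f['pixels'].astype(int);m=(p[...,2]>p[...,0]+60)
    mm=np.zeros_like(m); r=(slice(140,240),slice(305,325)) if c=='top' else (slice(130,155),slice(205,320))
    mm[r]=m[r]; ys,xs=np.nonzero(mm);P=onz(f,np.c_[xs,ys],.1)[:,:2].astype(np.float32)*1000
    print(cv2.minAreaRect(P))
E
```

```text
holes top [[0.6081, 0.2776], [0.621, 0.1615]] mid [0.6145 0.2195] len 0.1167 ang 96.34
dot top [[0.6146, 0.2202]] 
dot side [[0.6144, 0.2177]] 
holes side [[0.6078, 0.2756], [0.6208, 0.1618]] mid [0.6143 0.2187] len 0.1146 ang 96.52
pins top [[0.6417, -0.2481], [0.5275, -0.2665]] mid [ 0.5846 -0.2573] len 0.1157 ang 9.16
pins side [[0.641, -0.2496], [0.5272, -0.2696]] mid [ 0.5841 -0.2596] len 0.1156 ang 9.94
blue side [[0.4318, 0.1273]] 
top 39 [0.4313 0.1271] ((431.5392150878906, 126.68831634521484), (22.893434524536133, 15.975106239318848), 17.39805793762207)
side 44 [0.4305 0.1261] ((430.6722106933594, 126.23370361328125), (23.245512008666992, 17.58597183227539), 25.523788452148438)
top screen((557.1689453125, -32.517818450927734), (295.81463623046875, 13.22966480255127), 1.8346058130264282)
side screen((557.3038940429688, -34.769981384277344), (297.6330871582031, 14.443034172058105), 1.5821521282196045)
```

Consistent across cameras: carrier (0.6145, 0.219) at 96.4°, seat (0.584, −0.2585) at 9.5°, blue tool (0.431, 0.127) at ~20°. Moving over the carrier.

```bash
python3 -m jog '[[0.374,-0.379,0,0,0,-0.141],[0.374,-0.379,0,0,0,-0.141],[0.374,-0.379,0,0,0,-0.141],[0.374,-0.379,0,0,0,-0.141],[0.374,-0.379,0,0,0,-0.141],[0.374,-0.379,0,0,0,-0.141],[0.374,-0.379,0,0,0,-0.141],[0.374,-0.379,0,0,0,-0.141],[0.374,-0.379,0,0,0,-0.141],[0,0,-0.4,0,0,0],[0,0,-0.4,0,0,0],[0,0,0,0,0,0]]' -1 25
```

```text
time_s: 2.6
tool_pos: [0.6116, 0.2179, 0.1183]
eef_rot: [0.666, 0.746, -0.003, -0.003]
force: [0.2, 0.8, -0.0]
gripper_width: 1.0
finger_force: 0.0
```

```bash
python3 -m jog '[[0.02,0.01,-0.3,0,0,0],[0,0,-0.3,0,0,0],[0,0,-0.2,0,0,0],[0,0,-0.15,0,0,0],[0,0,-0.1,0,0,0],[0,0,0,0,0,0],[0,0,0,0,0,0],[0,0,0,0,0,0]]'; python3 - <<'E'
from h import *
print(bot.get_state()['tool_pos'])
t=frame('top');s=frame('side')
def c(i,x,y,w=100,h=75): return cv2.resize(i['pixels'][y:y+h,x:x+w,::-1],(400,300),interpolation=cv2.INTER_CUBIC)
cv2.imwrite('pics/g.png',np.hstack([c(t,195,145),c(s,185,185)]))
E
```

```text
time_s: 3.6
tool_pos: [0.6171, 0.2198, 0.0176]
eef_rot: [0.666, 0.746, 0.001, 0.0]
force: [0.0, -0.5, 0.3]
gripper_width: 0.998
finger_force: 0.0
[0.61709535 0.21982373 0.01757922]
```

View pics/g.png

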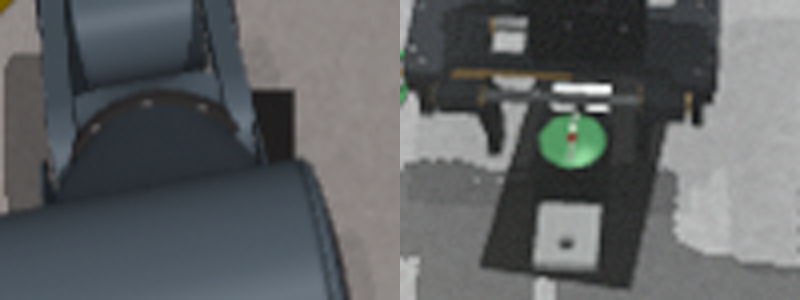

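The side view shows the fingers straddling the lens (dot at (572,137)), about 2.5 mm off in x. Correct, lower 5 mm and close.

```bash
python3 -m jog '[[-0.025,-0.005,-0.05,0,0,0],[0,0,0,0,0,0],[0,0,0,0,0,0]]' && python3 -m jog '[[0,0,0,0,0,0],[0,0,0,0,0,0],[0,0,0,0,0,0],[0,0,0,0,0,0],[0,0,0,0,0,0],[0,0,0,0,0,0],[0,0,0,0,0,0],[0,0,0,0,0,0]]' 1 30
```

```text
time_s: 4.08
tool_pos: [0.6138, 0.2192, 0.0116]
eef_rot: [0.666, 0.746, -0.0, -0.0]
force: [-0.5, -1.1, 0.7]
gripper_width: 1.001
finger_force: 0.0
time_s: 5.08
tool_pos: [0.6145, 0.2193, 0.0119]
eef_rot: [0.666, 0.746, 0.0, 0.0]
force: [1.5, 0.1, -0.6]
gripper_width: 0.551
finger_force: 30.0
```

Gripped (47.9 mm). Lift and carry over the screen while turning −86.9°.

```bash
python3 -m jog '[[0,0,0.1,0,0,0],[0,0,0.2,0,0,0],[0,0,0.4,0,0,0],[0,0,0.4,0,0,0],[0,0,0.4,0,0,0],[0,0,0.4,0,0,0],[0,0,0,0,0,0],[0,0,0,0,0,0]]' && python3 -m jog '[[-0.025,-0.4,0,0,0,-0.161],[-0.025,-0.4,0,0,0,-0.161],[-0.025,-0.4,0,0,0,-0.161],[-0.025,-0.4,0,0,0,-0.161],[-0.025,-0.4,0,0,0,-0.161],[-0.025,-0.4,0,0,0,-0.161],[-0.025,-0.4,0,0,0,-0.161],[-0.025,-0.4,0,0,0,-0.161],[-0.025,-0.4,0,0,0,-0.161],[-0.025,-0.4,0,0,0,-0.161],[-0.025,-0.4,0,0,0,-0.161],[-0.025,-0.38,0,0,0,-0.16]]' && python3 -m jog '[[0,0,-0.4,0,0,0],[0,0,-0.3,0,0,0],[0,0,0,0,0,0],[0,0,0,0,0,0],[0,0,0,0,0,0]]'; python3 -c "
from h import *
from scipy.spatial.transform import Rotation as R
s=bot.get_state();print(s['tool_pos'],np.degrees(np.arctan2(*R.from_quat(s['eef_rot']).as_matrix()[1::-1,1])))"
```

```text
time_s: 6.08
tool_pos: [0.6125, 0.219, 0.2011]
eef_rot: [0.666, 0.746, -0.001, -0.001]
force: [-0.8, 0.1, -4.3]
gripper_width: 0.55
finger_force: 30.0
time_s: 7.58
tool_pos: [0.5822, -0.2592, 0.1989]
eef_rot: [0.997, 0.081, -0.002, -0.002]
force: [1.4, -0.1, -3.8]
gripper_width: 0.546
finger_force: 30.0
time_s: 8.2
tool_pos: [0.585, -0.2592, 0.1331]
eef_rot: [0.996, 0.084, 0.001, 0.001]
force: [0.4, 0.4, -4.2]
gripper_width: 0.551
finger_force: 30.0
[ 0.5849807  -0.25922285  0.13314771] -80.38489167689085
```

```bash
python3 -m jog '[[0,0,-0.3,0,0,0],[0,0,-0.22,0,0,0],[0,0,0,0,0,0],[0,0,0,0,0,0],[0,0,0,0,0,0]]'; python3 - <<'E'
from h import *
t=frame('top');s=frame('side','s2.png')
print(bot.get_state()['tool_pos'])
def c(i,x,y,w=80,h=60): return cv2.resize(i['pixels'][y:y+h,x:x+w,::-1],(400,300),interpolation=cv2.INTER_CUBIC)
cv2.imwrite('pics/p.png',np.hstack([c(t,338,146),c(s,213,65)]))
E
```

```text
time_s: 8.82
tool_pos: [0.5851, -0.2595, 0.0814]
eef_rot: [0.996, 0.084, 0.001, 0.001]
force: [0.6, 0.4, -3.1]
gripper_width: 0.544
finger_force: 30.0
[ 0.58466021 -0.25920722  0.08096178]
```

View pics/p.png

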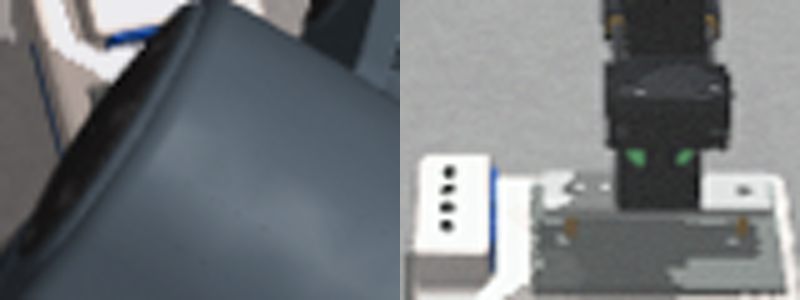

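The side crop shows the plate hovering; right hole at (743,190), left one around (575,190) in mixed shading. Computing hole vs pin with the same camera.

```bash
python3 - <<'E'
from h import *
s=frame('side')
def g(a,b,z,x0=213,y0=65,k=5): return onz(s,[((a+.5)/k-.5+x0,(b+.5)/k-.5+y0)],z)[0,:2]
h=g(343,190,.0805); print('right hole',h, 'left guess',g(175,188,.0805))
pa=g(341,225,.054);pb=g(170,225,.054); print('pins',pb,pa)
a=np.radians(9.5);print('centre from right hole',h+.058*np.array([np.cos(a),np.sin(a)]))
print(proj(s,[[*pb,.0805],[*pa,.0805]])-[213,65])
i=s['pixels'][90:110,240:300,::-1]
cv2.imwrite('pics/z.png',cv2.resize(cv2.convertScaleAbs(i,alpha=1),None,fx=12,fy=12,interpolation=cv2.INTER_NEAREST))
E
```

```text
right hole [ 0.52781993 -0.27228714] left guess [ 0.63863369 -0.25506233]
pins [ 0.64101631 -0.24961626] [ 0.52717118 -0.26957387]
centre from right hole [ 0.5850245  -0.26271438]
[[33.62897726 38.07879518]
 [68.30737486 38.0934234 ]]
```

View pics/z.png

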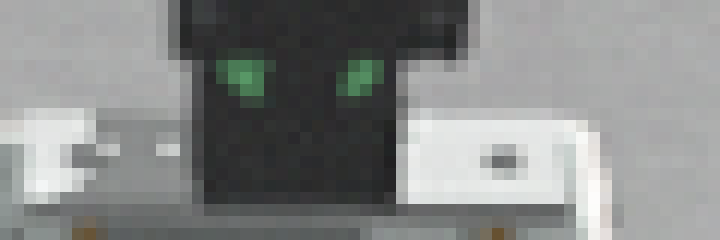

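Hole centres sit ~0.3 px (≈1–1.5 mm) toward −y of the pins. Shift +y 1.2 mm and lower gently onto the tapers.

```bash
python3 -m jog '[[0,0.012,0,0,0,0],[0,0,0,0,0,0],[0,0,-0.06,0,0,0],[0,0,-0.05,0,0,0],[0,0,-0.04,0,0,0],[0,0,0,0,0,0],[0,0,0,0,0,0]]';python3 -m jog '[[0,0,-0.03,0,0,0],[0,0,0,0,0,0],[0,0,0,0,0,0]]'; python3 -c "
from h import *
s=bot.get_state();print(s['tool_pos'],s['wrist_torque'])"
```

```text
time_s: 9.85
tool_pos: [0.5844, -0.2587, 0.065]
eef_rot: [0.996, 0.084, 0.0, 0.001]
force: [-0.3, -4.1, -3.3]
gripper_width: 0.547
finger_force: 30.0
time_s: 10.22
tool_pos: [0.5851, -0.2588, 0.0625]
eef_rot: [0.996, 0.084, 0.001, 0.001]
force: [2.2, -4.6, -0.1]
gripper_width: 0.548
finger_force: 30.0
[ 0.58514049 -0.25877254  0.06249898] [-1.09513226  0.01368812  0.21618847]
```

On the tapers, with the pins pushing −y 4 N; ease −y 0.7 mm and go on.

```bash
python3 -m jog '[[0.003,-0.007,0,0,0,0],[0,0,0,0,0,0],[0,0,-0.03,0,0,0],[0,0,-0.03,0,0,0],[0,0,0,0,0,0],[0,0,0,0,0,0]]'; python3 -c "
from h import *
s=bot.get_state();print(s['tool_pos'],s['wrist_torque'])"
```

```text
time_s: 10.98
tool_pos: [0.5851, -0.2593, 0.0557]
eef_rot: [0.996, 0.084, 0.001, 0.001]
force: [2.7, -6.0, -0.6]
gripper_width: 0.551
finger_force: 30.0
[ 0.5850983  -0.259314    0.05569541] [-1.30289073 -0.20876605  0.3915481 ]
```

```bash
python3 -m jog '[[0.004,-0.008,0,0,0,0.01],[0,0,0,0,0,0],[0,0,-0.03,0,0,0],[0,0,0,0,0,0],[0,0,0,0,0,0]]'; python3 -c "
from h import *
s=bot.get_state();print(s['tool_pos'],s['wrist_torque'])"
```

```text
time_s: 11.6
tool_pos: [0.5844, -0.2593, 0.0528]
eef_rot: [0.996, 0.087, -0.0, 0.0]
force: [-0.4, -5.0, 2.7]
gripper_width: 0.55
finger_force: 30.0
[ 0.58437999 -0.25932094  0.05283621] [-0.91103672 -0.11299389  0.09916503]
```

```bash
python3 -m jog '[[0,-0.007,-0.01,0,0,0],[0,0,-0.01,0,0,0],[0,0,0,0,0,0],[0,0,0,0,0,0]]'; python3 - <<'E'
from h import *
s=bot.get_state();print(s['tool_pos'],s['wrist_torque'])
s=frame('side','s3.png');cv2.imwrite('pics/y.png',cv2.resize(s['pixels'][80:125,210:290,::-1],(800,450),interpolation=cv2.INTER_CUBIC))
E
```

```text
time_s: 12.1
tool_pos: [0.5844, -0.2594, 0.0527]
eef_rot: [0.996, 0.087, -0.0, -0.0]
force: [-2.1, -2.6, 12.2]
gripper_width: 0.545
finger_force: 30.0
[ 0.58437717 -0.25938437  0.05274771] [-0.29799394  0.3547433   0.13545315]
```

View pics/y.png

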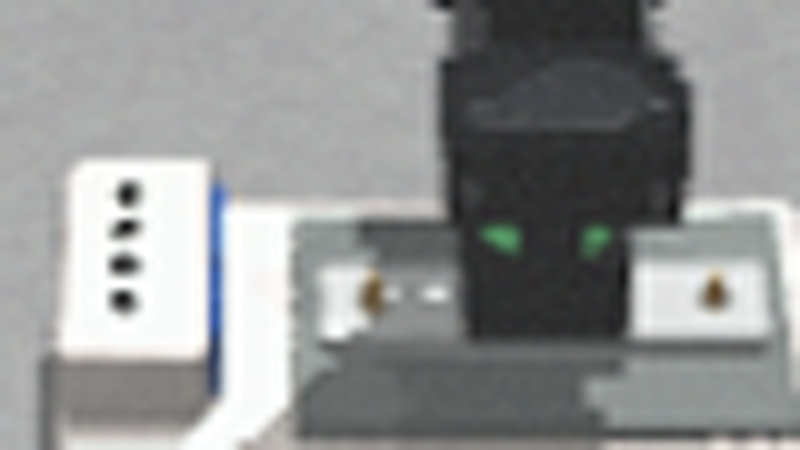

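Both pins protrude through the plate and z stalled at 52.7 mm with 12 N: it is flush. Release, lift and move to the blue tool.

```bash
python3 -m jog '[[0,0,0.008,0,0,0],[0,0,0,0,0,0]]' && python3 -m jog '[[0,0,0,0,0,0],[0,0,0,0,0,0],[0,0,0,0,0,0],[0,0,0,0,0,0],[0,0,0,0,0,0]]' -1 && python3 -m jog '[[0,0,0.2,0,0,0],[0,0,0.4,0,0,0],[0,0,0.5,0,0,0],[0,0,0.5,0,0,0],[0,0,0,0,0,0],[0,0,0,0,0,0]]'; python3 - <<'E'
from h import *
from scipy.spatial.transform import Rotation as R
s=bot.get_state();print(s['tool_pos'],np.degrees(np.arctan2(*R.from_quat(s['eef_rot']).as_matrix()[1::-1,1])))
f=frame('side','s4.png');print(bot.spot_point('lens_top','side')[:3])
p=f['pixels'].astype(int)[70:130,210:300];m=(p[...,0]>120)&(p[...,0]>p[...,1]+40)&(p[...,0]>p[...,2]+40);ys,xs=np.nonzero(m);print(np.c_[xs+210,ys+70])
print(proj(f,[.5844,-.2594,.088]))
E
```

```text
time_s: 12.4
tool_pos: [0.5844, -0.2594, 0.0528]
eef_rot: [0.996, 0.087, -0.0, -0.0]
force: [-0.8, -2.5, 8.6]
gripper_width: 0.549
finger_force: 30.0
time_s: 13.02
tool_pos: [0.5845, -0.2595, 0.0513]
eef_rot: [0.996, 0.088, -0.0, -0.0]
force: [-0.8, -0.6, -0.1]
gripper_width: 0.976
finger_force: 0.0
time_s: 13.78
tool_pos: [0.584, -0.2593, 0.2111]
eef_rot: [0.996, 0.088, -0.0, -0.0]
force: [-0.2, 0.5, -0.5]
gripper_width: 1.0
finger_force: 0.0
[ 0.58402866 -0.2593177   0.21106198] -79.95173739101917
[{'at': [0.5567, 0.5853, 0.0415], 'conf': 0.87}, {'at': [0.7532, 0.3864, 0.0438], 'conf': 0.82}, {'at': [0.4885, 0.4067, 0.0434], 'conf': 0.68}]
[[264 101]]
[[263.96606961 101.22563436]]
```

```bash
python3 -m jog '[[-0.191,0.483,0,0,0,0.028],[-0.191,0.483,0,0,0,0.028],[-0.191,0.483,0,0,0,0.028],[-0.191,0.483,0,0,0,0.028],[-0.191,0.483,0,0,0,0.028],[-0.191,0.483,0,0,0,0.028],[-0.191,0.483,0,0,0,0.028],[-0.191,0.483,0,0,0,0.028],[0,0,0,0,0,0],[0,0,0,0,0,0],[0,0,-0.4,0,0,0],[0,0,-0.4,0,0,0]]'; python3 -m jog '[[0,0,0,0,0,0],[0,0,0,0,0,0]]'; python3 - <<'E'
from h import *
from scipy.spatial.transform import Rotation as R
s=bot.get_state();print(s['tool_pos'],np.degrees(np.arctan2(*R.from_quat(s['eef_rot']).as_matrix()[1::-1,1])))
E
```

```text
time_s: 15.38
tool_pos: [0.4335, 0.1252, 0.1307]
eef_rot: [0.985, 0.174, 0.001, 0.0]
force: [-0.2, -0.5, -0.6]
gripper_width: 0.995
finger_force: 0.0
time_s: 15.62
tool_pos: [0.4331, 0.1258, 0.1321]
eef_rot: [0.985, 0.174, 0.001, 0.0]
force: [0.5, 0.6, 0.5]
gripper_width: 1.0
finger_force: 0.0
[0.43312533 0.12577341 0.13211675] -69.96980985936327
```

```bash
python3 -m jog '[[-0.02,0.01,-0.2,0,0,0],[0,0,-0.3,0,0,0],[0,0,-0.25,0,0,0],[0,0,-0.14,0,0,0],[0,0,-0.05,0,0,0],[0,0,0,0,0,0],[0,0,0,0,0,0]]' && python3 -m jog '[[0,0,0,0,0,0],[0,0,0,0,0,0],[0,0,0,0,0,0],[0,0,0,0,0,0],[0,0,0,0,0,0],[0,0,0,0,0,0],[0,0,0,0,0,0],[0,0,0,0,0,0]]' 1 20
```

```text
time_s: 16.5
tool_pos: [0.4308, 0.1276, 0.0385]
eef_rot: [0.985, 0.175, 0.001, 0.0]
force: [0.8, 0.2, 0.9]
gripper_width: 1.006
finger_force: 0.0
time_s: 17.5
tool_pos: [0.4299, 0.1276, 0.0375]
eef_rot: [0.985, 0.175, -0.0, 0.0]
force: [0.2, 0.3, -0.0]
gripper_width: 0.208
finger_force: 20.0
```

18.1 mm: bar gripped. Lift straight up and carry over.

```bash
python3 -m jog '[[0,0,0.1,0,0,0],[0,0,0.3,0,0,0],[0,0,0.45,0,0,0],[0,0,0.45,0,0,0],[0,0,0.4,0,0,0],[0,0,0,0,0,0]]' && python3 -m jog '[[0.153,-0.387,0,0,0,-0.0225],[0.153,-0.387,0,0,0,-0.0225],[0.153,-0.387,0,0,0,-0.0225],[0.153,-0.387,0,0,0,-0.0225],[0.153,-0.387,0,0,0,-0.0225],[0.153,-0.387,0,0,0,-0.0225],[0.153,-0.387,0,0,0,-0.0225],[0.153,-0.387,0,0,0,-0.0225],[0.153,-0.387,0,0,0,-0.0225],[0.153,-0.387,0,0,0,-0.0225],[0,0,0,0,0,0],[0,0,0,0,0,0]]' && python3 -m jog '[[0,0,-0.3,0,0,0],[0,0,-0.2,0,0,0],[0,0,0,0,0,0],[0,0,0,0,0,0]]'; python3 - <<'E'
from h import *
from scipy.spatial.transform import Rotation as R
s=bot.get_state();print(s['tool_pos'],np.degrees(np.arctan2(*R.from_quat(s['eef_rot']).as_matrix()[1::-1,1])))
f=frame('side','s5.png');cv2.imwrite('pics/x.png',cv2.resize(f['pixels'][55:115,225:305,::-1],(800,600),interpolation=cv2.INTER_CUBIC))
for c in('side','top'):
    frame(c)
    for t in('block_blue_center','block_blue_foot'):
        print(c,t,[(np.round(d['at'],4),round(d['conf'],2)) for d in bot.spot_point(t,c)[:2]])
E
```

```text
time_s: 18.25
tool_pos: [0.4321, 0.1278, 0.211]
eef_rot: [0.985, 0.175, 0.004, 0.001]
force: [-0.3, 0.1, -0.0]
gripper_width: 0.206
finger_force: 20.0
time_s: 19.75
tool_pos: [0.5815, -0.2582, 0.206]
eef_rot: [0.996, 0.087, -0.002, -0.002]
force: [0.2, 1.4, -0.7]
gripper_width: 0.207
finger_force: 20.0
time_s: 20.25
tool_pos: [0.5831, -0.2587, 0.1583]
eef_rot: [0.996, 0.088, 0.0, 0.0]
force: [-0.2, 0.2, -1.1]
gripper_width: 0.208
finger_force: 20.0
[ 0.58309438 -0.25870566  0.15825212] -79.94231331946057
side block_blue_center [(array([ 0.5788, -0.2587,  0.1738]), 0.7)]
side block_blue_foot [(array([ 0.5883, -0.2554,  0.1358]), 0.69)]
top block_blue_center []
top block_blue_foot []
```

View pics/x.png

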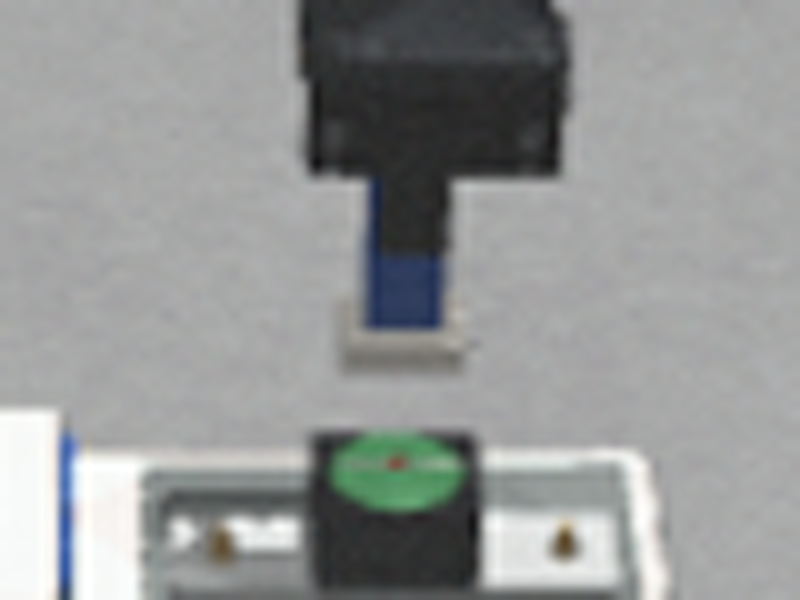

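The tool is upright above the lens, bar at columns ~365–444 and foot 340–462, pads centred ~415, red dot at (397,463): so the tool sits slightly +x of the grasp. Quantify.

```bash
python3 - <<'E'
from h import *
f=frame('side');p=f['pixels'].astype(float)
tp=bot.get_state()['tool_pos'];a=np.radians(10);u=np.array([np.cos(a),np.sin(a)]);v=np.array([-u[1],u[0]])
C=np.array([.5844,-.2594]) ;print(tp)
zf=tp[2]-.026
def pts(c,L): return proj(f,[[*(c+u*x+v*y),zf+z] for x,y,z in L])
# bar edge: profile of blue face rows
print(p[80:94,258:274].astype(int)[...,0]);print(p[80:94,258:274].astype(int)[...,2])
for off in(0,.002,.004):
    c=np.array([.5838,-.2589])+u*off
    print(off,'bar',pts(c,[(.013,.009,.02),(-.013,.009,.02),(.013,.009,.012),(-.013,.009,.012)]).round(2).tolist(),'foot bottom',pts(c,[(.02,.014,0),(-.02,.014,0)]).round(2).tolist())
E
```

```text
[ 0.58302706 -0.25948411  0.15795596]
[[166 171 154 105  43  46  48  47  47  45  37  97 155 170 167 165]
 [170 171 156 102  44  41  50  50  42  46  42  98 149 162 162 165]
 [170 174 156 102  38  49  47  48  51  44  42  98 151 165 158 164]
 [167 172 157 104  43  51  47  49  47  47  43 102 154 168 165 166]
 [167 164 149  99  42  45  47  49  49  51  41 124 164 165 169 167]
 [153 151 146  98  45  48  51  51  51  45  41 122 163 167 169 168]
 [155 149 147  96  41  47  43  47  47  42  40 119 161 164 166 165]
 [152 144 159 128  54  55  57  59  56  53  61 124 164 163 164 163]
 [158 145 160 163 164 165 166 166 167 168 163 164 161 166 168 165]
 [154 135 127 134 131 129 129 128 129 132 131 128 127 150 167 164]
 [154 129 121 120 120 119 118 119 122 121 121 119 118 145 166 166]
 [155 133 122 119 123 121 123 121 121 121 121 119 123 143 164 165]
 [167 158 146 146 149 146 147 146 146 147 143 147 144 156 166 165]
 [170 168 169 169 168 167 169 170 166 167 167 168 166 167 166 166]]
[[166 171 160 128  84  76  80  79  78  75  70 116 163 171 169 167]
 [170 171 163 123  93  92  97  98  92  94  89 119 154 16
[... 485 characters left out ...]
 130 120 125 122 120 121 121 123 124 120 120 121 147 167 165]
 [155 123 115 115 111 113 111 113 115 113 116 112 111 143 167 168]
 [155 128 115 115 117 116 117 115 116 115 116 112 116 142 166 163]
 [169 161 148 148 151 147 149 146 147 150 144 149 146 157 166 165]
 [169 168 169 171 168 168 170 170 166 167 167 167 167 169 166 165]]
0 bar [[260.85, 86.29], [269.0, 86.3], [260.78, 88.43], [268.89, 88.44]] foot bottom [[258.55, 92.51], [270.98, 92.51]]
0.002 bar [[260.23, 86.29], [268.37, 86.3], [260.16, 88.43], [268.27, 88.44]] foot bottom [[257.93, 92.51], [270.36, 92.51]]
0.004 bar [[259.6, 86.29], [267.75, 86.29], [259.53, 88.43], [267.65, 88.44]] foot bottom [[257.31, 92.51], [269.74, 92.51]]
```

Relative to the dot, the tool is within ~0.5 mm along the plate, and the grip centres it across. Lower 34.5 mm.

```bash
python3 -m jog '[[0,0,-0.12,0,0,0],[0,0,-0.12,0,0,0],[0,0,-0.08,0,0,0],[0,0,-0.025,0,0,0],[0,0,0,0,0,0],[0,0,0,0,0,0],[0,0,0,0,0,0],[0,0,0,0,0,0]]'; python3 - <<'E'
from h import *
from scipy.spatial.transform import Rotation as R
L=[]
for i in range(6):
    f=frame('side');s=bot.get_state();L.append(s['tool_pos'])
print(np.mean(L,0),np.std(L,0),R.from_quat(s['eef_rot']).as_matrix().round(3).tolist(),s['force'],s['finger_force'])
cv2.imwrite('pics/w.png',cv2.resize(f['pixels'][60:120,225:305,::-1],(800,600),interpolation=cv2.INTER_CUBIC))
E
```

```text
time_s: 21.65
tool_pos: [0.583, -0.2594, 0.1233]
eef_rot: [0.996, 0.087, 0.0, 0.0]
force: [-0.7, -0.1, -1.1]
gripper_width: 0.206
finger_force: 20.0
[ 0.58291189 -0.25940656  0.12317251] [3.60048592e-05 2.88207289e-05 6.97647523e-05] [[0.985, 0.174, -0.0], [0.174, -0.985, -0.0], [-0.0, 0.0, -1.0]] [-0.98466102  0.46318437 -1.69482971] 19.999695857164
```

View pics/w.png

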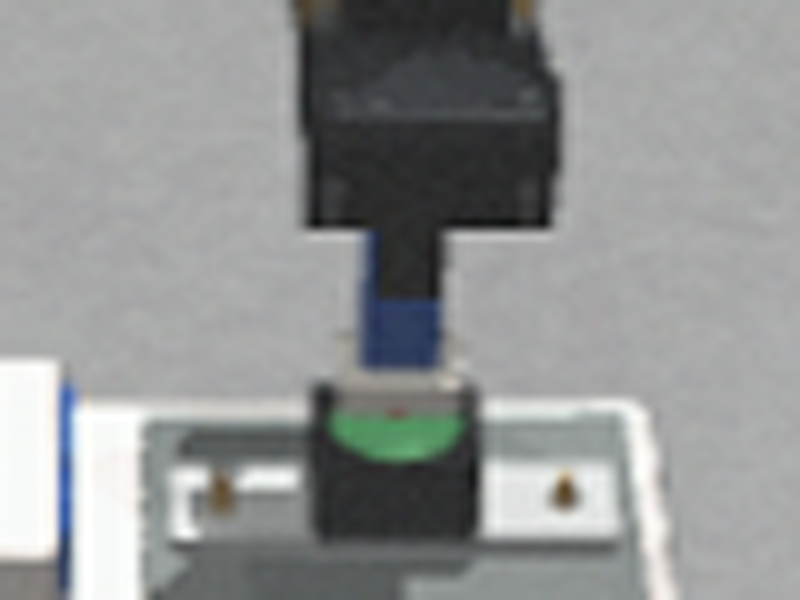

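The foot's front edge just grazes the dot (397,412), as geometry predicts for ~10 mm height. One last check of the along-plate centring.

```bash
python3 - <<'E'
from h import *
f=frame('side');a=np.radians(10);u=np.array([np.cos(a),np.sin(a)]);v=np.array([-u[1],u[0]]);c=np.array([.5844,-.2594])
for n,q in(('dot',(0,0,.088)),('foot front',(0,.014,.098)),('bar front',(0,.009,.118)),('pinsmid',(0,0,.063)),('+1mm',(.001,.014,.098))):
    print(n,proj(f,[*(c+u*q[0]+v*q[1]),q[2]]).round(2))
p=f['pixels'].astype(int)
print(p[91:98,258:274,0]);print(p[98:103,252:278,1])
E
```

```text
dot [[263.97 101.23]]
foot front [[264.24 101.2 ]]
bar front [[264.39  95.16]]
pinsmid [[263.71 107.42]]
+1mm [[263.94 101.2 ]]
[[167 174 147  78  47  47  44  46  53  45  53 130 169 165 163 165]
 [169 167 145  76  44  47  49  52  47  46  55 131 172 168 166 166]
 [155 142 125  77  42  43  44  51  48  45  46 109 157 167 166 167]
 [166 162 136  75  46  50  48  51  47  47  50 125 155 156 165 168]
 [166 162 138  71  43  39  43  48  45  43  51 124 162 164 165 164]
 [167 159 138  89  60  66  63  63  64  60  86 135 186 187 162 165]
 [158 156 162 149 135 135 137 135 134 136 148 167 166 160 165 165]]
[[168 167 165 151 112  94 117 145 147 147 151 148 148 147 146 149 145 179
  182 125 132 168 166 166 164 166]
 [173 173 173 149  78  48  75 107 123 121 120 118 119 122 120 120 117 118
  108  72  95 155 177 172 169 168]
 [196 198 201 169  85  45  78 112 122 120 119 118 113 116 121 119 118 120
  107  77  90 185 223 221 218 220]
 [200 199 202 173  88  50 107 131 126 126 123 116  99 105 125 125 125 128
  111  72  94 181 219 218 216 216]
 [138 138 142 121  67  63 118 148 147 144 146 148 147 151 146 145 145 148
  137  87  69 131 156 150 154 156]]
```

Foot, bar and dot agree to within about 1 mm, the gap is ~10 mm and the arm is still. Handing in.

```bash
python3 -c "
from cell import bot
print(bot.finish_job())"
```

```text
the job is handed in; nothing more can be done
None
```

The lens carrier lies flush on both pins and was released. The blue tool is held upright and still about 10 mm above the lens, within about 1 mm of the red dot along the plate and in line with the plate; the job was handed in at about 22 s (no verdict returned).

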